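# Set out the sample bottles by height beside the sampling tap

## Robot

A 6-joint arm with a two-finger parallel gripper is mounted at the origin on the work surface. World frame = base frame: x ahead of the robot, y to its left, z up, the work surface at z = 0. Lengths are in mm, angles in rad, forces in N, time in s.
With the tool pointing down it reaches from about 300 to 775 mm from the base axis. Payload 14.6 kg.
Tool frame: the origin (TCP) lies at the very end of the fingers, on their centre line; the grasp point (between the pads) lies 19 mm behind it; z points along the fingers, y is the line along which they close (so a half turn about z gives the same grasp; the last joint's range is limited). The gripper opens to 85 mm and grips with 20 to 120 N. Pads are 22 mm wide; open, the fingers measure 114 mm over their backs; the gripper's body (76 mm by 85 mm) begins 54 mm behind the grasp point. The pads swing forward as they close: fully open they stand 13 mm farther back than shut.
Start: joints at [1.151, 0.3, 1.521, -0, 1.321, -0.067], TCP at [190.037, 516.116, 231.281] pointing down, gripper open.
Joint ranges: [-3.03, 3.03], [-0.79, 2.21], [0.23, 2.52], [-1.04, 4.18], [0, 3.07], [-2.55, 2.55]. Speed limits (rad/s): [2.22, 2.22, 2.57, 3.14, 3.14, 3.14].

## Interface

Orientations are given as a unit quaternion [x, y, z, w].
In Python, from station import get_state, viewer, order gives the robot as it stands.
- The arm moves only by the tool apply_moves, never from a script. Its argument "deltas" is text: rows parted by semicolons, each of 6 numbers parted by spaces: the shift along the tool's x, y, z in units of 2 cm (1.0 is 2 cm), then the turn, a rotation vector about the tool's x, y, z in units of 6 degrees (1.0 is 6 degrees). A call has 1 to 20 rows; each row shifts and turns the commanded pose from where the row before left it, along the tool's axes as they then stand; what a row does not reach is not made up. A row lasts 1/10 s, in which the tool goes at most 50 mm and 8.59 degrees, less where a joint would pass 70% of its speed; a pose out of reach is approached as far as the arm can. A call with a number of a shift or a turn outside -1 to 1 is refused whole. A call with a gripper value outside its range is refused whole. "jaw" is the opening, from 0 (shut) to 1 (fully open), set as the call begins (left out, the last holds). The fingers move at their own pace and stop on an object; the grip force is fixed at half the most. Time passes only in rows, so rows that do not move let the fingers close. It gives the time, the measured TCP pose, the force, the opening and the grip force at its end, in the units of the state.
- get_state(): the state, without advancing time (a new reading comes with each control period).
- viewer.camera(name): name is "side" or "top" or "wrist"; returns a dict with "img" (420x560x3 uint8, blue, green, red), "camera_matrix" (3x3 intrinsics, pixels), "rvec" (rotation vector, rad) and "tvec" (3), from world to camera coordinates, as OpenCV has them; the wrist camera has in their place "hand_eye" (4x4, takes a point from camera to tool coordinates, whose origin is the TCP and whose axes are the flange's). Camera axes: x right, y down, z forward; pixel columns grow to the right and rows downward; lengths in mm; the calibration is good to about 2 mm. A picture is of the moment at which its call begins: read the wrist's pose just before it. There is no depth.
- order.sign_off(): hands the job in; it is judged then, once.
The state is a dict: "time": time; "qpos": joint angles; "qvel": joint speeds; "joint_efforts": joint torques, N m; "ee_pos": TCP position; "tool_rot": TCP orientation; "contact_force": force on the tool from outside, world axes, zero at the start; "ft_torque": the same for the moment, N m; "width": opening from 0.0 (shut) to 1.0 (fully open); "grasp_force": force on a finger pad.
Only numpy, scipy, OpenCV 4.12 (cv2) and the standard library are available. Lean on these libraries where they do the work, as an engineer would, in place of code of your own. Each camera call takes 0.05 s, during which the arm holds its last target. There are 200 camera calls.

## Task

Get the four white plastic sample bottles ready for filling: stand them on the drip tray, one in the middle of each round rubber pad, in order of height, with the tallest on the pad nearest the sampling tap and the shortest on the farthest. Keep them upright all the way, and leave the brown glass bottle and the glass beaker standing where they are.

Things in the scene. Friction and masses are not known exactly. Their poses are not given: they have to be found in the camera images.
- bottle_500: the tallest bottle: empty round white plastic sample bottle (500 ml, about 90 g), 73 mm in diameter, 166 mm tall in all; its white ribbed screw cap, 38 mm in diameter, is the top 26 mm; straight wall up to 106 mm, then a shoulder narrowing to the neck. Stands on the bench at the start. Origin: centre of the underside, z up
- bottle_250: the second tallest bottle: empty round white plastic sample bottle (250 ml, about 60 g), 61 mm in diameter, 132 mm tall in all; its white ribbed screw cap, 35 mm in diameter, is the top 26 mm; straight wall up to 80 mm, then a shoulder narrowing to the neck. Stands on the bench at the start. Origin: centre of the underside, z up
- bottle_125: the third tallest bottle: empty round white plastic sample bottle (125 ml, about 40 g), 50 mm in diameter, 102 mm tall in all; its white ribbed screw cap, 32 mm in diameter, is the top 24 mm; straight wall up to 56 mm, then a shoulder narrowing to the neck. Stands on the bench at the start. Origin: centre of the underside, z up
- bottle_60: the shortest bottle: empty round white plastic sample bottle (60 ml, about 30 g), 39 mm in diameter, 80 mm tall in all; its white ribbed screw cap, 28 mm in diameter, is the top 22 mm; straight wall up to 43 mm, then a shoulder narrowing to the neck. Stands on the bench at the start. Origin: centre of the underside, z up
- drip_tray: fixed flat steel drip tray, 130 (x) by 380 mm (y), no rim, deck 28 mm high. On it a row of four equal round black rubber pads, 80 mm in diameter, top 30 mm above the bench, centred at x = 0, y = -127.5, -42.5, 42.5, 127.5 mm. Place and heading vary. Origin: centre of the underside, on the bench; x away from the robot, y along the row, z up
- tap: fixed sampling tap beyond one end (either) of the tray, about 260 mm from its centre along y and 50 mm towards +x: steel riser, brass valve, orange lever, gooseneck bent towards the robot, 180 mm tall, base 90 x 70 mm. A white funnel, 96 mm wide, 114 mm tall, stands likewise beyond the other end. Origin: centre of the base's underside; axes as the tray's
- amber_bottle: brown glass bottle standing loose among the plastic bottles, 68 mm in diameter, 118 mm tall, with a lipped neck 48 mm wide, 260 g; not part of the job. Origin at the centre of the underside, z up
- beaker: clear glass beaker standing loose among the plastic bottles, 66 mm in diameter, 90 mm tall, open at the top, 90 g; not part of the job. Origin at the centre of the underside, z up

How it is judged (in metres and radians):
At the end, for the whole second after the job is handed in: The four white bottles stand upright (within 0.1 rad), released and still on the pads, each centre within 15 mm of its pad's centre along and across the row; counted from the tap's end: 500, 250, 125, 60 ml. Brown bottle and beaker shifted less than 30 mm, nothing tipped (((y of tap in the frame of drip_tray above 0 m and y of bottle_500 in the frame of drip_tray between 0.1125 and 0.1425 m and y of bottle_250 in the frame of drip_tray between 0.0275 and 0.0575 m and y of bottle_125 in the frame of drip_tray between -0.0575 and -0.0275 m and y of bottle_60 in the frame of drip_tray between -0.1425 and -0.1125 m) or (y of tap in the frame of drip_tray below 0 m and y of bottle_500 in the frame of drip_tray between -0.1425 and -0.1125 m and y of bottle_250 in the frame of drip_tray between -0.0575 and -0.0275 m and y of bottle_125 in the frame of drip_tray between 0.0275 and 0.0575 m and y of bottle_60 in the frame of drip_tray between 0.1125 and 0.1425 m)) and x of bottle_500 in the frame of drip_tray between -0.015 and 0.015 m and z of bottle_500 in the frame of drip_tray between 0.026 and 0.034 m and angle between each of bottle_500, bottle_250, bottle_125, bottle_60's own z axis and vertical below 0.1 rad and linear speed of each of bottle_500, bottle_250, bottle_125, bottle_60 below 0.02 m/s and angular speed of each of bottle_500, bottle_250, bottle_125, bottle_60 below 0.2 rad/s and x of bottle_250 in the frame of drip_tray between -0.015 and 0.015 m and z of bottle_250 in the frame of drip_tray between 0.026 and 0.034 m and x of bottle_125 in the frame of drip_tray between -0.015 and 0.015 m and z of bottle_125 in the frame of drip_tray between 0.026 and 0.034 m and x of bottle_60 in the frame of drip_tray between -0.015 and 0.015 m and z of bottle_60 in the frame of drip_tray between 0.026 and 0.034 m); the robot touches nothing.
It fails at once if the brown glass bottle is shifted by more than 30 mm or tipped over (distance of amber_bottle from where it was at the start of the episode above 0.03 m or angle between amber_bottle's own z axis and vertical above 0.5 rad).
It fails at once if the glass beaker is shifted by more than 30 mm or tipped over (distance of beaker from where it was at the start of the episode above 0.03 m or angle between beaker's own z axis and vertical above 0.5 rad).
It fails at once if a plastic bottle is knocked over or laid down (angle between any of bottle_500, bottle_250, bottle_125, bottle_60's own z axis and vertical above 0.8 rad).
It also fails if it takes over 104 s, if anything falls off the work surface, if the arm or the gripper's body presses on something with over 40 N, if the wrist force passes 120 N, or if a joint passes its speed limit or range.

## Working session

There is one attempt and no reset: what is moved stays moved. The work goes in short steps, Python scripts to look and compute and a tool call to move; the robot and the scene stay as the last step left them, time stands still between calls to the robot, and variables do not carry over. Pictures are saved under pics/ and viewed, at most 14 in all, crops included, and the job is handed in when it is done.

Besides the shell and the picture viewer there is one more tool, called after "Call:" as name(argument=value, ...) on one line, values as JSON. apply_moves: Moves the arm, as the interface text tells. Its arguments: {"type":"object","properties":{"deltas":{"type":"string"},"jaw":{"type":"number"}},"required":["deltas"]}

```bash
mkdir -p pics; python3 - <<'E'
from station import get_state, viewer
import cv2,numpy as np,pickle
s=get_state();print(s)
d={}
for n in("top","side"):
    c=viewer.camera(n);d[n]=c;cv2.imwrite(f"pics/{n}0.png",c["img"])
    R=cv2.Rodrigues(np.array(c["rvec"],float))[0];print(n,c["camera_matrix"],"cam at",-R.T@np.array(c["tvec"]).ravel())
    print(R.round(3))
pickle.dump(d,open("cams.pkl","wb"))
E
```

```text
{'time': 0.0, 'qpos': array([ 1.15140380e+00,  3.00477940e-01,  1.52159046e+00,  5.39222970e-06,
        1.32067516e+00, -6.66106226e-02]), 'qvel': array([-9.18763528e-04,  1.39774640e-03, -8.10750413e-04, -1.56792986e-04,
        1.60742881e-05, -5.46083739e-04]), 'joint_efforts': array([ 5.19201385e-04, -5.43497586e+01, -3.61796808e+01, -9.83079167e-05,
        3.95862138e-03,  1.06323927e-05]), 'ee_pos': array([189.9431993 , 515.91452019, 230.71358995]), 'tool_rot': array([ 1.75478303e-01,  9.84483130e-01, -5.57914436e-04, -1.40998090e-04]), 'contact_force': array([0.82225685, 0.20340729, 0.90636452]), 'ft_torque': array([ 0.03315679,  0.00288208, -0.00462752]), 'grasp_force': 0.0, 'width': 0.9975485242283134}
top [[388.81138531   0.         275.58973618]
 [  0.         388.81138531 208.6916535 ]
 [  0.           0.           1.        ]] cam at [543.32830111  -6.06250085 845.55284903]
[[-0.023 -0.999 -0.032]
 [-0.999  0.024 -0.049]
 [ 0.05   0.031 -0.998]]
side [[521.81439729   0.         280.99819265]
 [  0.         521.81439729 212.62631075]
 [  0.           0.           1.        ]] cam at [  320.06172489 -1037.53429298   739.50859969]
[[ 0.969 -0.247 -0.   ]
 [-0.137 -0.537 -0.832]
 [ 0.205  0.806 -0.555]]
```

View pics/top0.png

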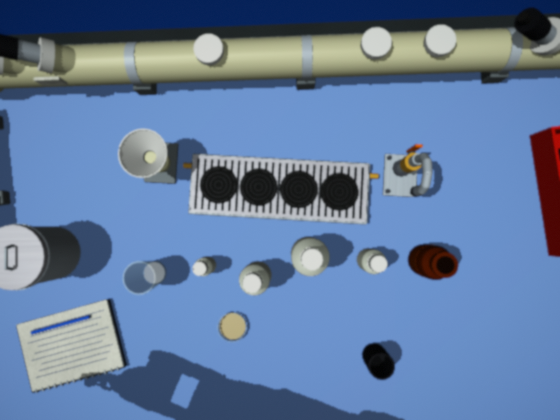

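View pics/side0.png

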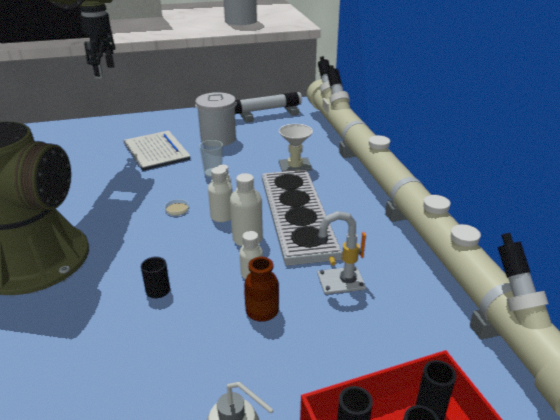

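The top view shows the pads in a row at (219,184), (259,187), (299,189) and (340,191). The tap is to the right at (405,170), towards -y. The caps are at (203,266) for the 60, (253,282) for the 250, (313,258) for the 500 and (377,264) for the 125. Amber is at (440,262) and the beaker at (145,277).

```bash
cat > h.py <<'E'
import cv2,numpy as np,pickle
def ray(c,uv,z):
    K=np.array(c["camera_matrix"]);R=cv2.Rodrigues(np.array(c["rvec"],float))[0];C=-R.T@np.array(c["tvec"],float).ravel()
    p=cv2.undistortPoints(np.array([[uv]],float),K,None).ravel();d=R.T@np.array([p[0],p[1],1]);return (C+d*(z-C[2])/d[2])[:2]
def proj(c,P): return cv2.projectPoints(np.array(P,float).reshape(-1,3),np.array(c["rvec"],float),np.array(c["tvec"],float),np.array(c["camera_matrix"]),None)[0].reshape(-1,2)
def blobs(m,amin=20):
    n,l,s,ce=cv2.connectedComponentsWithStats(m.astype(np.uint8));return [(ce[i].round(1),s[i].tolist()) for i in range(1,n) if s[i][4]>=amin]
E
python3 - <<'E'
from h import *
d=pickle.load(open("cams.pkl","rb"));c=d["top"];im=c["img"]
hsv=cv2.cvtColor(im,cv2.COLOR_BGR2HSV)
pad=(hsv[...,2]<60);pad[:150]=0;pad[225:]=0;pad[:,:190]=0;pad[:,372:]=0
pad=cv2.morphologyEx(pad.astype(np.uint8),cv2.MORPH_OPEN,np.ones((7,7)))
for b in blobs(pad,300):
    print("pad",b,ray(c,b[0],30).round(1))
for n,(u,v),z in (("60",(203,266),80),("250",(253,282),132),("500",(313,258),166),("125",(377,264),102)):
    w=im[v-22:v+22,u-22:u+22];print(n,[ (t,[(b[0]+[u-22,v-22],b[1][2:]) for b in blobs(w.min(2)>t,30)]) for t in (120,170,200,215)])
big=cv2.resize(im[225:310,110:470],None,fx=2.2,fy=2.2,interpolation=cv2.INTER_CUBIC);cv2.imwrite("pics/crop1.png",big)
E
```

```text
pad (array([218.7, 184.4]), [201, 168, 37, 34, 1017]) [638.4 138.5]
pad (array([258.3, 186.7]), [241, 170, 36, 35, 1010]) [631.3  54.7]
pad (array([298.3, 189. ]), [280, 172, 37, 35, 1027]) [624.2 -29.5]
pad (array([338.5, 191.2]), [320, 174, 37, 35, 1056]) [ 617.4 -113.4]
60 [(120, [(array([198.8, 268.3]), [17, 19, 221])]), (170, [(array([198.7, 268.4]), [13, 14, 143])]), (200, [(array([198.8, 268.4]), [11, 12, 107])]), (215, [])]
250 [(120, [(array([250.1, 282. ]), [28, 29, 547])]), (170, [(array([250.3, 283.5]), [21, 21, 322])]), (200, [(array([251. , 283.5]), [17, 18, 234])]), (215, [])]
500 [(120, [(array([307.1, 259.3]), [35, 37, 902])]), (170, [(array([308.1, 260.9]), [29, 25, 532])]), (200, [(array([311.4, 259.5]), [20, 20, 313])]), (215, [])]
125 [(120, [(array([373.9, 263.5]), [26, 23, 450])]), (170, [(array([376.4, 264.4]), [23, 17, 258])]), (200, [(array([378.4, 263.7]), [14, 15, 166])]), (215, [])]
```

View pics/crop1.png

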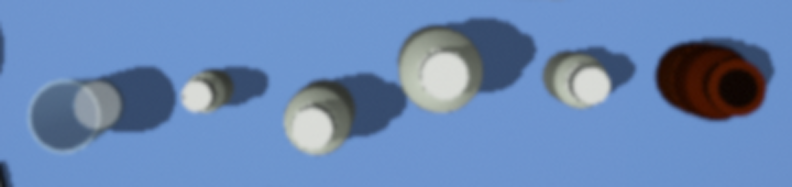

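```bash
python3 - <<'E'
from h import *
d=pickle.load(open("cams.pkl","rb"));c=d["top"];s=d["side"];im=s["img"]
for n,uv,z,side in (("60",(198.8,268.4),80,(0,0)),("250",(251,283.5),132,0),("500",(311.4,259.5),166,0),("125",(378.4,263.7),102,0)):
    p=ray(c,uv,z);print(n,p.round(1),"proj side top-of-cap",proj(s,[*p,z]).round(1))
print("amber",ray(c,(446,264.5),118),"beaker",ray(c,(139,278),90))
for p in [(617.4,-113.4),(624.2,-29.5),(631.3,54.7),(638.4,138.5)]: print("pad side",proj(s,[*p,30]).round(1))
cv2.imwrite("pics/crop2.png",cv2.resize(im[130:300,180:360],None,fx=3.4,fy=3.4))
E
```

```text
60 [467.4 171.7] proj side top-of-cap [[221.9 166.5]]
250 [443.3  64.1] proj side top-of-cap [[217.6 169.5]]
500 [487.4 -45.1] proj side top-of-cap [[243.7 176.9]]
125 [ 471.8 -174.6] proj side top-of-cap [[249.3 234.9]]
amber [ 469.39260454 -294.04032417] beaker [452.08155282 287.07925733]
pad side [[307.3 235.7]]
pad side [[300.1 215.5]]
pad side [[293.7 197.4]]
pad side [[287.9 181.1]]
```

View pics/crop2.png

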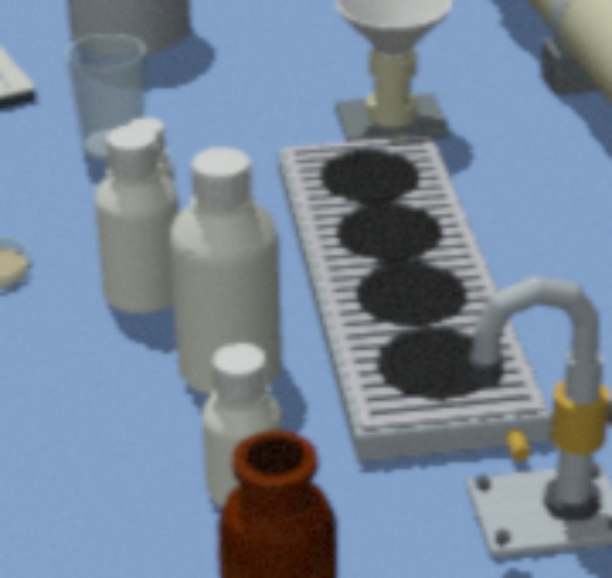

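Call:
apply_moves(deltas="0 0 0 0 0 1;0 0 0 0 0 1;0 0 0 0 0 1;0 0 0 0 0 1;0 0 0 0 0 1;0 0 0 0 0 1;0 0 0 0 0 1;0 0 0 0 0 1;0 0 0 0 0 1;0 0 0 0 0 1;0 0 0 0 0 1;0 0 0 0 0 0.63;0 0 0 0 0 0", jaw=0.75)

```text
time: 1.4
ee_pos: [190.0, 516.0, 231.0]
tool_rot: [0.707, 0.707, -0.0, 0.0]
contact_force: [0.7, 0.0, -0.7]
width: 0.751
grasp_force: 0.0
```

The side view agrees with the top-view positions to about 1.5 px, a consistent 2–3 mm in +x. Pads in the crop are centred near (440,362) up to (370,176). Next I move to the 500 ml bottle.

Call:
apply_moves(deltas="-1 0.53 0 0 0 0;-1 0.53 0 0 0 0;-1 0.53 0 0 0 0;-1 0.53 0 0 0 0;-1 0.53 0 0 0 0;-1 0.53 0 0 0 0;-1 0.53 0 0 0 0;-1 0.53 0 0 0 0;-1 0.53 0 0 0 0;-1 0.53 0 0 0 0;-1 0.53 0 0 0 0;-1 0.53 0 0 0 0;-1 0.53 0 0 0 0;-1 0.53 0 0 0 0;-1 0.53 0 0 0 0;-1 0.53 0 0 0 0;-1 0.53 0 0 0 0;-1 0.53 0 0 0 0;-1 0.53 0 0 0 0;-1 0.53 0 0 0 0")

```text
time: 3.4
ee_pos: [402.3, 115.2, 231.2]
tool_rot: [0.706, 0.708, -0.0, -0.0]
contact_force: [-0.1, -1.0, -0.0]
width: 0.748
grasp_force: 0.0
```

Call:
apply_moves(deltas="-1 0.53 0 0 0 0;-1 0.53 0 0 0 0;-1 0.53 0 0 0 0;-1 0.53 0 0 0 0;-1 0.53 0 0 0 0;-1 0.53 0 0 0 0;-1 0.53 0 0 0 0;-1 0.53 0 0 0 0;-0.05 0.08 0 0 0 0;0 0 0 0 0 0;0 0 0 0 0 0")

```text
time: 4.5
ee_pos: [488.2, -44.3, 231.2]
tool_rot: [0.707, 0.708, -0.0, -0.0]
contact_force: [-0.7, -0.6, -0.4]
width: 0.753
grasp_force: 0.0
```

```bash
cat > w.py <<'E'
import sys
from h import *
from station import get_state, viewer
from scipy.spatial.transform import Rotation as Rn
def wray(c,s,uv,z):
    T=np.array(c["hand_eye"]);R=Rn.from_quat(s["tool_rot"]).as_matrix();p=np.array(s["ee_pos"],float)
    C=R@T[:3,3]+p;d=R@T[:3,:3]@np.linalg.inv(np.array(c["camera_matrix"]))@np.array([*uv,1.]);return (C+d*(z-C[2])/d[2])[:2]
def wproj(c,s,P):
    T=np.array(c["hand_eye"]);R=Rn.from_quat(s["tool_rot"]).as_matrix();q=np.linalg.inv(T)@np.r_[R.T@(np.array(P,float)-s["ee_pos"]),1]
    q=np.array(c["camera_matrix"])@q[:3];return q[:2]/q[2]
E
python3 - <<'E'
from w import *
s=get_state();c=viewer.camera("wrist");print(s["ee_pos"],s["width"]);cv2.imwrite("pics/w1.png",c["img"])
pickle.dump((s,c),open("w1.pkl","wb"))
print("exp",wproj(c,s,(489,-45.1,166)),np.array(c["hand_eye"]).round(2).tolist())
m=c["img"].min(2)>190
for b in blobs(m,150): print(b,wray(c,s,b[0],166).round(1))
E
```

```text
[488.18682086 -44.26347321 231.19886271] 0.7530090268918038
exp [277.25252173 225.77980094] [[0.0, -0.95, -0.32, 83.02], [1.0, 0.0, 0.0, 0.46], [-0.0, -0.32, 0.95, -143.38], [0.0, 0.0, 0.0, 1.0]]
(array([408.5, 130.4]), [328, 0, 177, 284, 11678]) [570.4  18.8]
(array([214.1,  51.8]), [185, 23, 64, 61, 2720]) [452.3  63.1]
(array([272.6, 203.7]), [235, 161, 75, 90, 4462]) [485.9 -29.2]
(array([416.5, 309.3]), [395, 301, 41, 27, 446]) [ 593.5 -112.3]
```

View pics/w1.png

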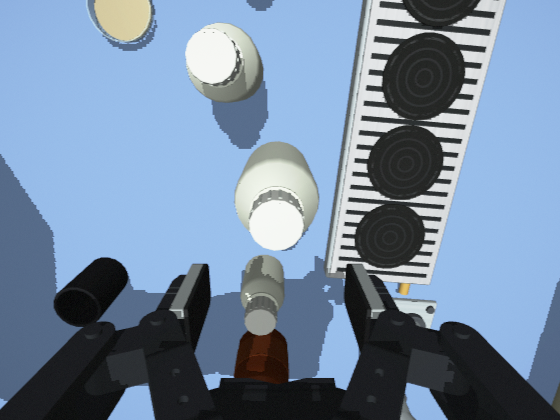

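In the wrist view the 500's cap top is centred at (276,224), against an expected (277,226), so the jaws are aligned. Descend and close.

Call:
apply_moves(deltas="0 0 0.8 0 0 0;0 0 0.8 0 0 0;0 0 0.8 0 0 0;0 0 0.8 0 0 0;0 0 0.8 0 0 0;0 0 0.6 0 0 0;0 0 0.26 0 0 0;0 0 0 0 0 0")

```text
time: 5.35
ee_pos: [488.3, -44.6, 133.8]
tool_rot: [0.707, 0.707, -0.0, -0.0]
contact_force: [0.1, -0.9, 0.6]
width: 0.748
grasp_force: 0.0
```

Call:
apply_moves(deltas="0 0 0 0 0 0;0 0 0 0 0 0;0 0 0 0 0 0;0 0 0 0 0 0;0 0 0 0 0 0;0 0 0 0 0 0;0 0 0 0 0 0;0 0 0 0 0 0;0 0 0 0 0 0;0 0 0 0 0 0", jaw=0)

```text
time: 6.35
ee_pos: [488.9, -44.9, 135.0]
tool_rot: [0.707, 0.707, 0.0, 0.001]
contact_force: [-1.2, 0.4, 6.5]
width: 0.428
grasp_force: 60.1
```

Call:
apply_moves(deltas="0 0 -0.4 0 0 0;0 0 -0.7 0 0 0;0 0 -0.7 0 0 0;0 0 -0.7 0 0 0;0 0 -0.6 0 0 0;0 0 0 0 0 0")

```text
time: 6.95
ee_pos: [489.1, -44.9, 197.9]
tool_rot: [0.707, 0.707, 0.001, 0.001]
contact_force: [0.6, -0.2, -0.9]
width: 0.427
grasp_force: 60.2
```

```bash
python3 - <<'E'
from w import *
s,c=pickle.load(open("w1.pkl","rb"))
m=c["img"].max(2)<90;m[:, :350]=0;m[264:]=0
m=cv2.morphologyEx(m.astype(np.uint8),cv2.MORPH_OPEN,np.ones((17,17)))
for b in blobs(m,500): print("pad",b,wray(c,s,b[0],30).round(1))
for n,uv,z in(("500",(276.5,224.5),166),("250",(212.5,57),132),("125",(260.5,321),102)): print(n,wray(c,s,uv,z).round(1))
s=get_state();c=viewer.camera("wrist");d=viewer.camera("side");cv2.imwrite("pics/s2.png",np.hstack([cv2.resize(d["img"][120:320,150:350],(400,400)),cv2.resize(c["img"],(400,400))]))
E
```

```text
pad (array([438.5,  11.8]), [403, 0, 71, 30, 1610]) [637.6 112.9]
pad (array([423.1,  76. ]), [383, 34, 81, 85, 5642]) [631.3  57.8]
pad (array([404.9, 162.1]), [368, 126, 75, 73, 4436]) [624.3 -27. ]
pad (array([389.5, 234.3]), [356, 202, 68, 62, 3502]) [ 617.3 -110. ]
500 [488.5 -44.2]
250 [445.1  63.8]
125 [ 472.7 -172.6]
```

View pics/s2.png

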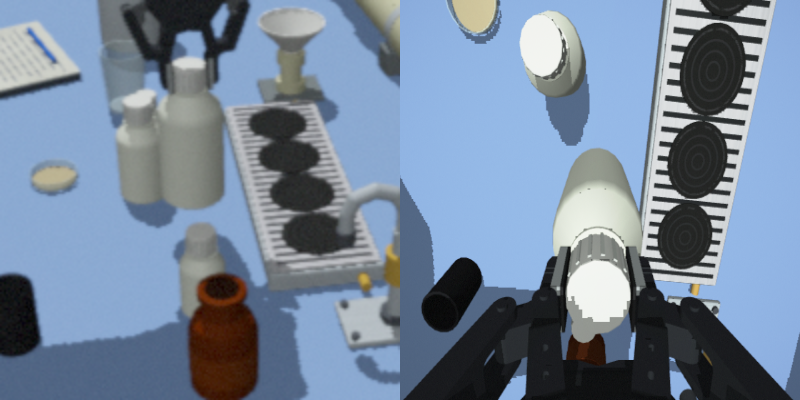

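Both views show the 500 hanging upright from its cap, clear of the bench. Carry it to the pad nearest the tap.

Call:
apply_moves(deltas="-0.2 0.4 0 0 0 0;-0.4 0.8 0 0 0 0;-0.4 0.8 0 0 0 0;-0.4 0.8 0 0 0 0;-0.5 0.8 0 0 0 0;-0.5 0.8 0 0 0 0;-0.5 0.8 0 0 0 0;-0.3 0.8 0 0 0 0;-0.2 0.4 0 0 0 0;0 0 0 0 0 0;0 0 0 0 0 0;0 0 0.5 0 0 0;0 0 0.5 0 0 0;0 0 0.3 0 0 0;0 0 0.2 0 0 0;0 0 0 0 0 0;0 0 0 0 0 0")

```text
time: 8.75
ee_pos: [616.5, -112.8, 166.1]
tool_rot: [0.707, 0.707, 0.0, 0.0]
contact_force: [0.8, 0.5, -0.6]
width: 0.427
grasp_force: 60.3
```

Call:
apply_moves(deltas="0 0 0.04 0 0 0;0 0 0.03 0 0 0;0 0 0 0 0 0")

```text
time: 9.05
ee_pos: [616.6, -112.9, 165.1]
tool_rot: [0.707, 0.707, 0.0, 0.0]
contact_force: [-1.1, 0.2, 3.8]
width: 0.43
grasp_force: 60.7
```

Call:
apply_moves(deltas="0 0 0 0 0 0;0 0 0 0 0 0;0 0 0 0 0 0;0 0 0 0 0 0;0 0 0 0 0 0;0 0 0 0 0 0", jaw=0.75)

```text
time: 9.65
ee_pos: [616.5, -112.8, 164.7]
tool_rot: [0.707, 0.707, -0.0, 0.0]
contact_force: [-0.5, -0.1, 1.0]
width: 0.75
grasp_force: 0.0
```

Call:
apply_moves(deltas="0 0 -0.5 0 0 0;0 0 -0.8 0 0 0;0 0 -0.8 0 0 0;0 0 -0.8 0 0 0;0 0 -0.6 0 0 0;0 0 0 0 0 0")

```text
time: 10.25
ee_pos: [617.0, -113.0, 236.9]
tool_rot: [0.707, 0.707, 0.001, 0.001]
contact_force: [0.3, 0.2, 0.2]
width: 0.751
grasp_force: 0.0
```

Call:
apply_moves(deltas="0.95 -0.9 0 0 0 0;1 -0.95 0 0 0 0;1 -1 0 0 0 0;1 -1 0 0 0 0;1 -1 0 0 0 0;1 -1 0 0 0 0;1 -1 0 0 0 0;1 -1 0 0 0 0;0.9 -0.75 0 0 0 0;0 0 0 0 0 0;0 0 0 0 0 0")

```text
time: 11.35
ee_pos: [444.5, 64.2, 234.5]
tool_rot: [0.707, 0.707, -0.0, 0.0]
contact_force: [1.0, -0.1, -0.2]
width: 0.748
grasp_force: 0.0
```

```bash
python3 - <<'E'
from w import *
s=get_state();c=viewer.camera("wrist");print(s["ee_pos"]);
print("exp",wproj(c,s,(444.8,64,132)))
m=c["img"].min(2)>190
for b in blobs(m,150): print(b,"z132",wray(c,s,b[0],132).round(1),"z80",wray(c,s,b[0],80).round(1))
t=viewer.camera("top");cv2.imwrite("pics/s3.png",np.hstack([cv2.resize(t["img"][150:310,110:450],(425,200)).copy(),cv2.resize(c["img"],(267,200))]))
m=t["img"].min(2)>200;m[250:]=0;m[:,:300]=0;m[:,380:]=0
pickle.dump(t,open("t3.pkl","wb"))
E
```

```text
[444.47442334  64.21535639 234.52552326]
exp [276.54039975 207.38207097]
(array([452.2, 153. ]), [374, 32, 167, 290, 9632]) z132 [576.3 107.2] z80 [604.1  98.7]
(array([301.7,  62.9]), [282, 46, 39, 35, 996]) z132 [462. 169.] z80 [465.6 173.6]
(array([272.6, 193.7]), [246, 161, 52, 66, 2360]) z132 [441.7  75.3] z80 [441.1  60. ]
```

View pics/s3.png

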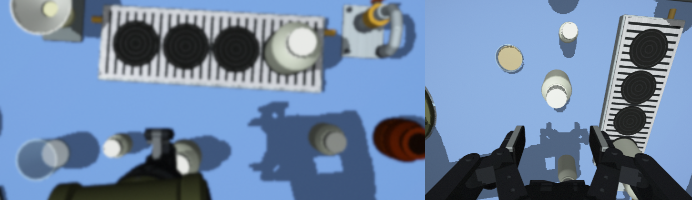

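The top view shows the 500 standing on the pad nearest the tap. In the wrist view the 250's cap is at about (277,208), as expected. Descend.

Call:
apply_moves(deltas="0 0 0.8 0 0 0;0 0 0.9 0 0 0;0 0 0.9 0 0 0;0 0 0.9 0 0 0;0 0 0.9 0 0 0;0 0 0.9 0 0 0;0 0 0.8 0 0 0;0 0 0.4 0 0 0;0 0 0.2 0 0 0;0 0 0 0 0 0")

```text
time: 12.45
ee_pos: [444.6, 63.9, 100.6]
tool_rot: [0.707, 0.707, -0.0, -0.0]
contact_force: [-0.2, -0.3, 0.0]
width: 0.751
grasp_force: 0.0
```

Call:
apply_moves(deltas="0 0 0 0 0 0;0 0 0 0 0 0;0 0 0 0 0 0;0 0 0 0 0 0;0 0 0 0 0 0;0 0 0 0 0 0;0 0 0 0 0 0;0 0 0 0 0 0;0 0 0 0 0 0;0 0 0 0 0 0", jaw=0)

```text
time: 13.45
ee_pos: [444.8, 64.2, 101.5]
tool_rot: [0.707, 0.707, 0.0, 0.0]
contact_force: [-2.1, 0.4, 5.8]
width: 0.394
grasp_force: 59.1
```

Call:
apply_moves(deltas="0 0 -0.4 0 0 0;0 0 -0.7 0 0 0;0 0 -0.7 0 0 0;0 0 -0.7 0 0 0;0 0 -0.6 0 0 0;0 0 0 0 0 0")

```text
time: 14.05
ee_pos: [445.2, 64.2, 164.4]
tool_rot: [0.707, 0.707, 0.001, 0.001]
contact_force: [-0.5, 0.6, -1.5]
width: 0.389
grasp_force: 59.7
```

Call:
apply_moves(deltas="-0.2 0.45 0 0 0 0;-0.4 0.8 0 0 0 0;-0.5 0.95 0 0 0 0;-0.5 0.95 0 0 0 0;-0.5 0.95 0 0 0 0;-0.5 0.95 0 0 0 0;-0.5 0.95 0 0 0 0;-0.5 0.95 0 0 0 0;-0.5 0.9 0 0 0 0;-0.4 0.7 0 0 0 0;-0.15 0.4 0 0 0 0;0 0 0 0 0 0;0 0 0 0 0 0;0 0 0.5 0 0 0;0 0 0.5 0 0 0;0 0 0.35 0 0 0;0 0 0.2 0 0 0;0 0 0.07 0 0 0;0 0 0 0 0 0")

```text
time: 15.95
ee_pos: [623.4, -28.8, 131.6]
tool_rot: [0.707, 0.707, 0.0, 0.0]
contact_force: [-6.5, 0.2, 13.8]
width: 0.392
grasp_force: 61.5
```

Call:
apply_moves(deltas="0 0 -0.03 0 0 0;0 0 0 0 0 0")

```text
time: 16.15
ee_pos: [623.5, -28.8, 131.6]
tool_rot: [0.707, 0.707, 0.0, 0.0]
contact_force: [-2.8, -0.3, 7.8]
width: 0.39
grasp_force: 60.5
```

Call:
apply_moves(deltas="0 0 0 0 0 0;0 0 0 0 0 0;0 0 0 0 0 0;0 0 0 0 0 0;0 0 0 0 0 0;0 0 0 0 0 0", jaw=0.75)

```text
time: 16.75
ee_pos: [623.5, -28.8, 130.8]
tool_rot: [0.707, 0.707, -0.0, -0.0]
contact_force: [-0.7, 0.9, 0.0]
width: 0.75
grasp_force: 0.0
```

Call:
apply_moves(deltas="0 0 -0.5 0 0 0;0 0 -0.8 0 0 0;0 0 -0.9 0 0 0;0 0 -0.9 0 0 0;0 0 -0.9 0 0 0;0 0 -0.9 0 0 0;0 0 -0.5 0 0 0;0 0 0 0 0 0")

```text
time: 17.55
ee_pos: [623.9, -28.9, 240.7]
tool_rot: [0.707, 0.707, 0.001, 0.001]
contact_force: [0.6, -0.5, 0.1]
width: 0.749
grasp_force: 0.0
```

Call:
apply_moves(deltas="-0.5 -0.5 0 0 0 0;-0.9 -0.95 0 0 0 0;-0.9 -0.95 0 0 0 0;-0.9 -0.95 0 0 0 0;-0.9 -0.95 0 0 0 0;-0.9 -0.95 0 0 0 0;-0.9 -0.95 0 0 0 0;-0.9 -0.9 0 0 0 0;-0.45 -0.5 0 0 0 0;0 0 0.8 0 0 0;0 0 0.8 0 0 0;0 0 0 0 0 0;0 0 0 0 0 0")

```text
time: 18.85
ee_pos: [471.7, -173.7, 207.0]
tool_rot: [0.707, 0.707, -0.0, -0.0]
contact_force: [-0.6, 0.1, 0.1]
width: 0.747
grasp_force: 0.0
```

```bash
python3 - <<'E'
from w import *
s=get_state();c=viewer.camera("wrist");print(s["ee_pos"]);
print("exp",wproj(c,s,(472.5,-173.6,102)))
m=c["img"].min(2)>205;m[250:]=0
for b in blobs(m,150): print(b,"z102",wray(c,s,b[0],102).round(1))
t=viewer.camera("top");cv2.imwrite("pics/s4.png",np.hstack([cv2.resize(t["img"][150:310,110:450],(425,200)).copy(),cv2.resize(c["img"],(267,200))]))
E
```

```text
[ 471.65078276 -173.66315909  206.96059963]
exp [277.26340687 206.12947308]
(array([384.9,  88.9]), [357, 0, 59, 179, 3489]) z102 [549.  -85.6]
(array([504.7, 104.9]), [464, 75, 95, 76, 3265]) z102 [636.7 -96.4]
(array([553.2, 154. ]), [544, 123, 16, 59, 641]) z102 [ 681.4 -131.9]
(array([270.7, 178.5]), [253, 168, 44, 31, 506]) z102 [ 467.4 -151. ]
(array([276.4, 206.1]), [256, 188, 40, 37, 1105]) z102 [ 471.8 -173.6]
```

View pics/s4.png

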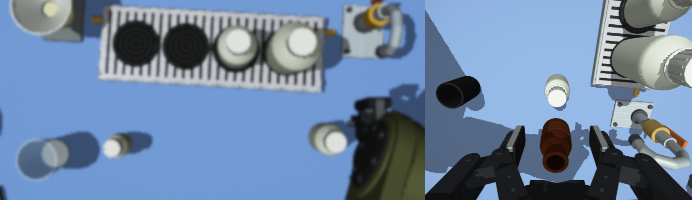

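The top view shows the 500 and 250 standing on their pads. The 125's cap measures (276.4,206.1), exactly as expected. Descend.

Call:
apply_moves(deltas="0 0 0.8 0 0 0;0 0 0.9 0 0 0;0 0 0.9 0 0 0;0 0 0.9 0 0 0;0 0 0.9 0 0 0;0 0 0.9 0 0 0;0 0 0.8 0 0 0;0 0 0.5 0 0 0;0 0 0.2 0 0 0;0 0 0 0 0 0")

```text
time: 19.95
ee_pos: [471.7, -173.9, 71.0]
tool_rot: [0.707, 0.707, 0.0, 0.0]
contact_force: [0.3, -0.7, 0.3]
width: 0.753
grasp_force: 0.0
```

Call:
apply_moves(deltas="0 0 0 0 0 0;0 0 0 0 0 0;0 0 0 0 0 0;0 0 0 0 0 0;0 0 0 0 0 0;0 0 0 0 0 0;0 0 0 0 0 0;0 0 0 0 0 0;0 0 0 0 0 0;0 0 0 0 0 0", jaw=0)

```text
time: 20.95
ee_pos: [471.9, -174.1, 71.7]
tool_rot: [0.707, 0.707, 0.0, 0.001]
contact_force: [-1.1, 0.6, 6.2]
width: 0.359
grasp_force: 59.0
```

Call:
apply_moves(deltas="0 0 -0.4 0 0 0;0 0 -0.7 0 0 0;0 0 -0.7 0 0 0;0 0 -0.7 0 0 0;0 0 -0.6 0 0 0;0 0 0 0 0 0")

```text
time: 21.55
ee_pos: [472.2, -174.1, 134.7]
tool_rot: [0.707, 0.707, 0.0, 0.001]
contact_force: [-0.2, 0.0, -0.5]
width: 0.355
grasp_force: 59.3
```

Call:
apply_moves(deltas="0.5 0 0 0 0 0;0.9 0 0 0 0 0;1 0 0 0 0 0;1 0 0 0 0 0;1 0 0 0 0 0;1 0 0 0 0 0;1 0 0 0 0 0;1 0 0 0 0 0;1 0 0 0 0 0;1 0 0 0 0 0;1 0 0 0 0 0;0.7 0 0 0 0 0;0.4 0 0 0 0 0;0 0 0 0 0 0")

```text
time: 22.95
ee_pos: [471.3, 56.8, 132.6]
tool_rot: [0.707, 0.708, -0.0, -0.0]
contact_force: [-0.2, -0.4, -1.2]
width: 0.356
grasp_force: 59.3
```

Call:
apply_moves(deltas="0 0.4 0 0 0 0;0 0.8 0 0 0 0;0 1 0 0 0 0;0 1 0 0 0 0;0 1 0 0 0 0;0 1 0 0 0 0;0 1 0 0 0 0;0 0.9 0 0 0 0;0 0.5 0 0 0 0;0 0.35 0 0 0 0;0 0 0 0 0 0;0 0 0 0 0 0;0 0 0.5 0 0 0;0 0 0.5 0 0 0;0 0 0.35 0 0 0;0 0 0.2 0 0 0;0 0 0.06 0 0 0;0 0 0 0 0 0")

```text
time: 24.75
ee_pos: [630.4, 56.2, 101.8]
tool_rot: [0.707, 0.707, 0.0, 0.0]
contact_force: [-7.1, -0.2, 12.9]
width: 0.358
grasp_force: 60.5
```

Call:
apply_moves(deltas="0 0 -0.03 0 0 0;0 0 0 0 0 0")

```text
time: 24.95
ee_pos: [630.5, 56.2, 101.8]
tool_rot: [0.707, 0.707, 0.0, 0.0]
contact_force: [-4.4, 0.5, 7.8]
width: 0.358
grasp_force: 59.7
```

Call:
apply_moves(deltas="0 0 0 0 0 0;0 0 0 0 0 0;0 0 0 0 0 0;0 0 0 0 0 0;0 0 0 0 0 0;0 0 0 0 0 0", jaw=0.75)

```text
time: 25.55
ee_pos: [630.5, 56.2, 101.2]
tool_rot: [0.707, 0.707, -0.0, -0.0]
contact_force: [0.7, 0.4, 0.2]
width: 0.751
grasp_force: 0.0
```

Call:
apply_moves(deltas="0 0 -0.5 0 0 0;0 0 -0.8 0 0 0;0 0 -0.9 0 0 0;0 0 -0.9 0 0 0;0 0 -0.9 0 0 0;0 0 0 0 0 0")

```text
time: 26.15
ee_pos: [631.6, 56.2, 185.5]
tool_rot: [0.707, 0.707, 0.002, 0.002]
contact_force: [0.3, 0.0, 0.5]
width: 0.75
grasp_force: 0.0
```

Call:
apply_moves(deltas="0.35 -0.5 0 0 0 0;0.7 -0.95 0 0 0 0;0.7 -1 0 0 0 0;0.7 -1 0 0 0 0;0.7 -1 0 0 0 0;0.7 -1 0 0 0 0;0.7 -1 0 0 0 0;0.7 -0.9 0 0 0 0;0.53 -0.8 0 0 0 0;0 0 0 0 0 0;0 0 0 0 0 0")

```text
time: 27.25
ee_pos: [467.7, 171.7, 181.5]
tool_rot: [0.707, 0.707, 0.0, 0.0]
contact_force: [0.3, -0.5, 0.1]
width: 0.751
grasp_force: 0.0
```

```bash
python3 - <<'E'
from w import *
s=get_state();c=viewer.camera("wrist");print(s["ee_pos"]);
print("exp",wproj(c,s,(467.5,171.8,80)))
for t in (190,205,215):
  m=c["img"].min(2)>t;m[250:]=0;m[:,:220]=0;m[:,330:]=0
  for b in blobs(m,100): print(t,b,"z80",wray(c,s,b[0],80).round(1))
t=viewer.camera("top");cv2.imwrite("pics/s5.png",np.hstack([cv2.resize(t["img"][150:310,110:450],(425,200)).copy(),cv2.resize(c["img"],(267,200))]))
E
```

```text
[467.66895093 171.74933062 181.53326052]
exp [275.83387451 207.49022308]
190 (array([271.3, 182.5]), [256, 175, 37, 24, 285]) z80 [464.  192.1]
190 (array([275.3, 206.2]), [258, 190, 36, 33, 847]) z80 [467.1 172.9]
205 (array([270.4, 182. ]), [257, 175, 35, 20, 187]) z80 [463.3 192.5]
205 (array([275.4, 206.3]), [259, 191, 34, 32, 823]) z80 [467.2 172.8]
215 (array([275.4, 206.3]), [259, 191, 33, 32, 808]) z80 [467.2 172.8]
```

View pics/s5.png

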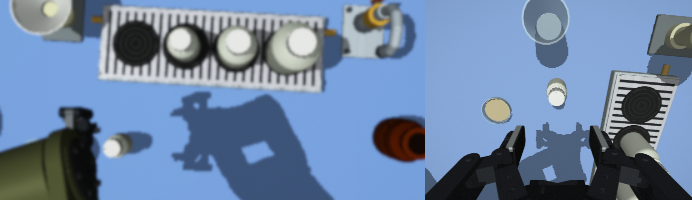

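The first three bottles stand on their pads, and the 60's cap is at (275,206), within 1 mm of the expected spot. Descend.

Call:
apply_moves(deltas="0.05 0 0.8 0 0 0;0 0 0.9 0 0 0;0 0 0.9 0 0 0;0 0 0.9 0 0 0;0 0 0.9 0 0 0;0 0 0.9 0 0 0;0 0 0.7 0 0 0;0 0 0.35 0 0 0;0 0 0.13 0 0 0;0 0 0 0 0 0")

```text
time: 28.35
ee_pos: [467.7, 172.6, 51.8]
tool_rot: [0.707, 0.707, 0.0, 0.0]
contact_force: [0.6, -0.8, 0.5]
width: 0.751
grasp_force: 0.0
```

Call:
apply_moves(deltas="0 0 0 0 0 0;0 0 0 0 0 0;0 0 0 0 0 0;0 0 0 0 0 0;0 0 0 0 0 0;0 0 0 0 0 0;0 0 0 0 0 0;0 0 0 0 0 0;0 0 0 0 0 0;0 0 0 0 0 0", jaw=0)

```text
time: 29.35
ee_pos: [467.8, 172.9, 52.3]
tool_rot: [0.707, 0.707, 0.0, 0.0]
contact_force: [-2.3, -0.7, 5.2]
width: 0.305
grasp_force: 58.7
```

Call:
apply_moves(deltas="0 0 -0.4 0 0 0;0 0 -0.7 0 0 0;0 0 -0.7 0 0 0;0 0 -0.7 0 0 0;0 0 -0.6 0 0 0;0 0 0 0 0 0")

```text
time: 29.95
ee_pos: [468.2, 173.0, 115.4]
tool_rot: [0.707, 0.707, 0.001, 0.001]
contact_force: [-0.0, 0.3, -0.1]
width: 0.31
grasp_force: 58.9
```

Call:
apply_moves(deltas="-0.1 0.4 0 0 0 0;-0.2 0.8 0 0 0 0;-0.2 1 0 0 0 0;-0.2 1 0 0 0 0;-0.2 1 0 0 0 0;-0.2 1 0 0 0 0;-0.2 1 0 0 0 0;-0.2 1 0 0 0 0;-0.12 0.8 0 0 0 0;0 0.55 0 0 0 0;0 0 0 0 0 0;0 0 0 0 0 0;0 0 0.5 0 0 0;0 0 0.5 0 0 0;0 0 0.35 0 0 0;0 0 0.2 0 0 0;0 0 0.04 0 0 0;0 0 0 0 0 0")

```text
time: 31.75
ee_pos: [638.4, 140.5, 82.4]
tool_rot: [0.707, 0.707, 0.0, 0.0]
contact_force: [-3.3, -0.7, 6.4]
width: 0.306
grasp_force: 59.7
```

Call:
apply_moves(deltas="0 0 -0.02 0 0 0;0 0 0 0 0 0;0 0 0 0 0 0")

```text
time: 32.05
ee_pos: [638.5, 140.4, 82.5]
tool_rot: [0.707, 0.707, 0.0, 0.0]
contact_force: [-2.6, -0.0, 4.9]
width: 0.312
grasp_force: 59.2
```

Call:
apply_moves(deltas="0 0 0 0 0 0;0 0 0 0 0 0;0 0 0 0 0 0;0 0 0 0 0 0;0 0 0 0 0 0;0 0 0 0 0 0", jaw=0.75)

```text
time: 32.65
ee_pos: [638.5, 140.3, 82.2]
tool_rot: [0.707, 0.707, -0.0, -0.0]
contact_force: [-0.4, 0.1, -0.8]
width: 0.748
grasp_force: 0.0
```

Call:
apply_moves(deltas="0 0 -0.5 0 0 0;0 0 -0.8 0 0 0;0 0 -0.9 0 0 0;0 0 -0.9 0 0 0;0 0 -0.9 0 0 0;0 0 -0.9 0 0 0;0 0 -0.9 0 0 0;0 0 -0.9 0 0 0;0 -1 0 0 0 0;0 -1 0 0 0 0;0 -1 0 0 0 0;0 -1 0 0 0 0;0 -1 0 0 0 0;0 -1 0 0 0 0;0 -1 0 0 0 0;0 -1 0 0 0 0;0 -1 0 0 0 0;0 -1 0 0 0 0;0 0 0 0 0 0")

```text
time: 34.55
ee_pos: [437.3, 140.5, 217.9]
tool_rot: [0.707, 0.707, 0.001, 0.0]
contact_force: [0.3, 0.5, 0.5]
width: 0.751
grasp_force: 0.0
```

```bash
python3 - <<'E'
from w import *
s=get_state();print(s["time"],s["ee_pos"]);t=viewer.camera("top");c=viewer.camera("side")
cv2.imwrite("pics/f.png",np.hstack([cv2.resize(t["img"][140:310,110:470],(480,227)),cv2.resize(c["img"][100:320,180:380],(206,227))]))
m=t["img"].min(2)>205;m[:150]=0;m[225:]=0;m[:,:195]=0;m[:,372:]=0
m=cv2.morphologyEx(m.astype(np.uint8),cv2.MORPH_OPEN,np.ones((7,7)))
for b in blobs(m,50): print(b)
for p,z in (((617.4,-113.4),196),((624.2,-29.5),162),((631.3,54.7),132),((638.4,138.5),110)): print("exp",proj(t,[*p,z]).round(1))
E
```

```text
34.55 [437.30775352 140.47122652 217.92655843]
(array([211., 180.]), [206, 175, 11, 11, 110])
(array([253.4, 181.5]), [247, 175, 14, 14, 173])
(array([300.1, 182.4]), [292, 175, 17, 16, 240])
(array([351.5, 182.9]), [342, 174, 20, 19, 325])
exp [[351.4 181.9]]
exp [[300.3 181.6]]
exp [[254.1 180.9]]
exp [[211.3 179.7]]
```

View pics/f.png

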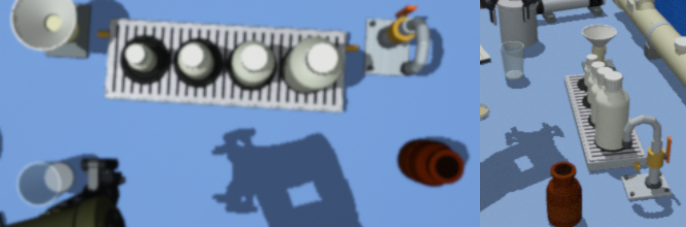

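All four stand upright on their pads in order. Their caps are within about 1 px (2 mm) of the pad centres, and the brown bottle and beaker look undisturbed.

```bash
python3 -c "
from station import order
print(order.sign_off())"
```

```text
the job is handed in; nothing more can be done
None
```

The job is handed in: the 500, 250, 125 and 60 ml bottles stand upright on their pads in order from the tap, about 2 mm off centre at most in the last top view, with the brown bottle and beaker never touched; the judge returned no verdict.

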